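# Sweep the sliced carrot into the board's catch tray

## Task

Clear the chopping board that stands over the hob: push its catch tray well out from under the board with a fingertip in the notch, sweep all four carrot slices with the side of your fingers along the board and over its open end into the tray, and push the tray fully home again. Push and sweep only, lift nothing off the board, and leave the peeler, the uncut end of the carrot and everything else where they are.

Things in the scene. Friction and masses are not known exactly. Their poses are not given: they have to be found in the camera images.
- board: Fixed wooden chopping board on a hollow base, 300 (x) x 380 (y) mm, standing over the hob; wall cabinets hang to either side above. Origin: centre of its underside. Flat working face at z = 78 mm, with a lip 12 mm wide and 11 mm high along the +x, -x and +y sides. The -y end is open; there the catch tray runs out from under it to board -y. A finger notch is cut through that end.
- board_edge (a point): Middle of the board's open end, at board (0, -190, 78) mm, level with the working face. Axes as the board's.
- notch (a point): Centre of the finger notch (70 mm in x, 50 mm in y, right through the 18 mm thick board), at board (0, -165, 78) mm, level with the working face. Axes as the board's. The notch's blind end lies 25 mm to +y of it, its sides 35 mm to either side in x; on the -y side it is closed only by the tray's front.
- tray (a joint): How far the catch tray stands out of the board, m: 0 = fully home, 0.11 = stop. It starts between 0 and 0.02. It slides along board -y with about 1.5 N of friction and stays where it is left.
- tray_floor (a point): Centre of the inside floor of the steel tray (moves with it, axes as the board's); inside 250 (x) x 178 (y) mm, walls 41 mm high, floor at board z = 15 mm. Fully home it lies at board (0, -100, 15) mm.
- tray_front_top (a point): Middle of the top edge of the tray's wooden front (moves with it, axes as the board's). The front is a board 296 mm wide (x), 14 mm thick (this point +-7 mm in y) and 68 mm high, its top level with the working face; it always stands just outside the board's open end, so it can be pushed out from inside the notch and pushed home from outside.
- slice1: Thick carrot slice, a loose orange disc 40 mm across and 12 mm thick, 16 g, lying flat on the board. Origin: centre of the face it lies on, z up.
- slice2: Thick carrot slice, a loose orange disc 40 mm across and 12 mm thick, 16 g, lying flat on the board. Origin: centre of the face it lies on, z up.
- slice3: Thick carrot slice, a loose orange disc 40 mm across and 12 mm thick, 16 g, lying flat on the board. Origin: centre of the face it lies on, z up.
- slice4: Thick carrot slice, a loose orange disc 40 mm across and 12 mm thick, 16 g, lying flat on the board. Origin: centre of the face it lies on, z up.
- carrot_end: Uncut end of the carrot with leaf stubs, about 41 mm thick and 105 mm long, lying along board y at the back (+x) of the board. Origin: under its middle. Leave alone.
- peeler: Vegetable peeler with dark green handle, 170 x 25 x 18 mm, lying along board y at the back (+x) of the board. Origin: under its middle, length along its x. Leave alone.
- red_flask: Red glitter drinking flask with steel cap, 69 mm across, 257 mm high, standing on the worktop to the left of the hob. Origin: centre of its underside. Leave alone.
- juicer: Green citrus squeezer dish, 119 x 136 x 51 mm, on the worktop to the right. Origin: centre of its underside. Leave alone.
- lemon: Lemon, 83 x 58 x 58 mm, on the worktop to the right. Origin: under its middle. Leave alone.

How it is judged (in metres and radians):
On the way, in this order (a step that is already met when the one before it is completed fails the run):
1. the tray is pushed at least 60 mm out (value of joint tray above 0.06 m), for 0.1 s.
2. all four slices lie in the tray (x of slice1 in the frame of tray_floor between -0.125 and 0.125 m and y of slice1 in the frame of tray_floor between -0.09 and 0.09 m and z of slice1 in the frame of tray_floor between -0.005 and 0.042 m and x of slice2 in the frame of tray_floor between -0.125 and 0.125 m and y of slice2 in the frame of tray_floor between -0.09 and 0.09 m and z of slice2 in the frame of tray_floor between -0.005 and 0.042 m and x of slice3 in the frame of tray_floor between -0.125 and 0.125 m and y of slice3 in the frame of tray_floor between -0.09 and 0.09 m and z of slice3 in the frame of tray_floor between -0.005 and 0.042 m and x of slice4 in the frame of tray_floor between -0.125 and 0.125 m and y of slice4 in the frame of tray_floor between -0.09 and 0.09 m and z of slice4 in the frame of tray_floor between -0.005 and 0.042 m), for 0.2 s.
At the end, for the whole second after the job is handed in: All four slices lie at rest inside the tray, and the tray is fully home (within 6 mm) (all of step 2 and value of joint tray below 0.006 m and linear speed of each of slice1, slice2, slice3, slice4 below 0.03 m/s); the robot touches nothing.
It fails at once if a slice is lifted (30 mm above the board's working face) (z of any of slice1, slice2, slice3, slice4 in the frame of board above 0.108 m).
It fails at once if the peeler or the uncut end of the carrot is moved by more than 25 mm (distance of any of peeler, carrot_end from where it was at the start of the episode above 0.025 m).
It fails at once if anything standing round the board is moved by more than 25 mm (distance of any of juicer, lemon, red_flask from where it was at the start of the episode above 0.025 m).
It also fails if it takes over 72 s, if anything falls off the work surface, if the arm or the gripper's body presses on something with over 40 N, if the wrist force passes 120 N, or if a joint passes its speed limit or range.

## Robot

A 6-joint arm with a two-finger parallel gripper is mounted at the origin on a cart in front of the work surface, level with it; the furniture and walls round the work are solid. World frame = base frame: x ahead of the robot, y to its left, z up, the work surface at z = 0. Lengths are in m, angles in degrees, forces in N, time in s.
With the tool pointing down it reaches from about 0.4 to 0.825 m from the base axis. Payload 7 kg.
Tool frame: the origin (TCP) lies midway between the tips of the shut fingers; the grasp point (between the pads) lies 19 mm behind it (ctrl.hold_point_z is the distance from the TCP to the grasp point, in m); z points along the fingers, y is the line along which they close (so a half turn about z gives the same grasp; the last joint's range is limited). The gripper opens to 88 mm and grips with 3 to 60 N. Pads are 19 mm wide; open, the fingers measure 130 mm over their backs; the gripper's body (78 mm by 193 mm) begins 47 mm behind the grasp point.
Start: joints at [-58.665, 20.546, 0.682, 0, -70.136, -16.507], TCP at [0.173, -0.653, 0.227] pointing down, gripper open.
Joint ranges: [-176.03, 176.03], [-82.01, 121.73], [-58.28, 71.71], [-173.87, 95.51], [-174.79, -0.11], [-173.66, 173.66]. Speed limits (degrees/s): [136.94, 136.94, 172.46, 180, 180, 180].

## Interface

Orientations are given as [roll, pitch, yaw] about the fixed x, y, z axes, in that order (R = Rz(yaw) Ry(pitch) Rx(roll)).
In Python, from plant import ctrl gives the robot as it stands.
- The arm moves only by the tool apply_moves, never from a script. Its argument "deltas" is a list of rows, each an object with "fingers": the finger opening in mm, from 0 to 87.6; "delta_pos": the shift along the tool's x, y, z in mm, a list of three; "angular": the turn, a rotation vector about the tool's x, y, z in degrees, a list of three. A call has 1 to 10 rows; each row is the pose to reach, as a shift and turn from the pose commanded when the call began, along the tool's axes at that moment; what a row does not reach only later rows make up. A row lasts 1/10 s, in which the tool goes at most 50 mm and 8.59 degrees, less where a joint would pass 70% of its speed; a pose out of reach is approached as far as the arm can. A call with a gripper value outside its range is refused whole. The fingers move at their own pace and stop on an object; the grip force is fixed at half the most. Time passes only in rows, so rows that repeat a pose let the fingers close. It gives the time, the measured TCP pose, the force, the opening and the grip force at its end, in the units of the state.
- ctrl.get_obs(): the state, without advancing time (a new reading comes with each control period).
- ctrl.snapshot(name): name is "side" or "top" or "wrist"; returns the picture (480x640x3 uint8, red, green, blue); there is no depth.
- ctrl.camera_params(name): a dict with "fx", "fy", "cx", "cy" (pixels), "cam_to_world" (4x4, takes a point from camera to world coordinates); the wrist camera has in their place "mount" (4x4, takes a point from camera to tool coordinates, whose origin is the TCP and whose axes are the flange's). Camera axes: x right, y up, looking along -z (the intrinsics and any distortion apply to the point x, -y, -z); pixel columns grow to the right and rows downward; lengths in m; the calibration is good to about 2 mm. A picture is of the moment at which its call begins: read the wrist's pose just before it. camera_params takes no time and is no camera call.
- ctrl.close_job(): hands the job in; it is judged then, once.
The state is a dict: "clock": time; "joint_pos": joint angles; "qvel": joint speeds; "tau": joint torques, N m; "tool_pos": TCP position; "orientation": TCP orientation; "force": force on the tool from outside, world axes, zero at the start; "moment": the same for the moment, N m; "opening": finger opening in m; "gripper_force": force on a finger pad.
Only numpy, scipy, OpenCV 4.12 (cv2) and the standard library are available. Lean on these libraries where they do the work, as an engineer would, in place of code of your own. Each camera call takes 0.05 s, during which the arm holds its last target. There are 200 camera calls.

## Working session

There is one attempt and no reset: what is moved stays moved. The work goes in short steps, Python scripts to look and compute and a tool call to move; the robot and the scene stay as the last step left them, time stands still between calls to the robot, and variables do not carry over. Pictures are saved under pics/ and viewed, at most 10 in all, crops included, and the job is handed in when it is done.

Besides the shell and the picture viewer there is one more tool, called after ">>>" by a JSON object that holds its "op" and its "data". apply_moves: Moves the arm, as the interface text tells. Its arguments: {"type":"object","properties":{"deltas":{"type":"array"}},"required":["deltas"]}

```bash
mkdir -p pics; ls
python3 - <<'E'
from plant import ctrl
import cv2,numpy as np
o=ctrl.get_obs();print({k:np.round(v,3).tolist() for k,v in o.items()})
for n in("top","side"):
    cv2.imwrite(f"pics/{n}0.png",ctrl.snapshot(n)[...,::-1]);p=ctrl.camera_params(n);print(n,{k:np.round(v,4).tolist() if not isinstance(v,(str,dict)) else v for k,v in p.items()})
E
```

```text
pics
{'clock': 0.0, 'joint_pos': [-58.664, 20.592, 0.632, -0.021, -70.135, -16.505], 'qvel': [0.011, 0.055, 0.006, 0.041, 0.026, -0.09], 'tau': [-0.001, -58.273, 29.306, 6.997, 0.007, -0.0], 'tool_pos': [0.173, -0.652, 0.226], 'orientation': [179.903, -0.008, -165.177], 'force': [0.057, -0.109, 0.562], 'moment': [-0.041, -0.014, -0.03], 'gripper_force': 0.0, 'opening': 0.088}
top {'fx': 480.9256, 'fy': 480.9256, 'cx': 317.5706, 'cy': 238.0425, 'cam_to_world': [[0.0086, 0.9841, -0.1775, 0.2794], [-0.9999, 0.0096, 0.0045, -0.0022], [0.0062, 0.1775, 0.9841, 1.3137], [0.0, 0.0, 0.0, 1.0]]}
side {'fx': 439.4498, 'fy': 439.4498, 'cx': 313.9079, 'cy': 241.1761, 'cam_to_world': [[0.9993, -0.0071, -0.0356, 0.4574], [-0.029, 0.4356, -0.8997, -1.3231], [0.0219, 0.9001, 0.4351, 0.735], [0.0, 0.0, 0.0, 1.0]]}
```

View pics/top0.png

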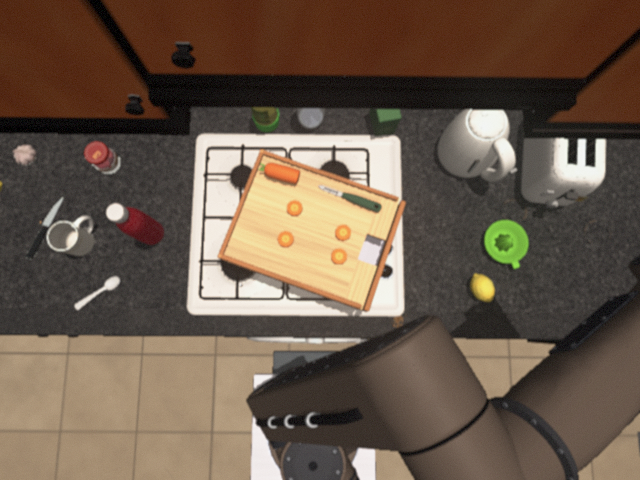

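View pics/side0.png

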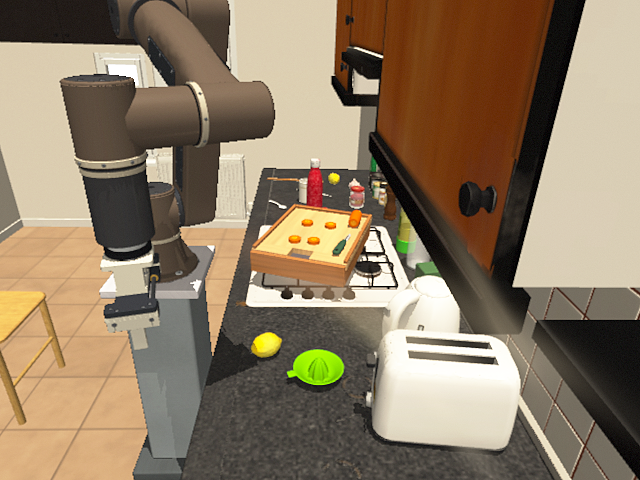

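The top view shows the board with corners near (262,152), (405,202), (368,308) and (221,258). The slices are at (294,208), (286,239), (343,233) and (339,256), and the notch is at about (371,250). The side view shows the slices at (330,226), (307,223), (314,241) and (295,239).

```bash
cat > h.py <<'E'
from plant import ctrl
import cv2,numpy as np
def ray(n,uv):
    p=ctrl.camera_params(n);T=np.array(p["cam_to_world"])
    d=np.array([(uv[0]-p["cx"])/p["fx"],-(uv[1]-p["cy"])/p["fy"],-1.])
    return T[:3,3],T[:3,:3]@d
def plane(n,uv,z):
    c,d=ray(n,uv);return c+d*(z-c[2])/d[2]
def tri(a,b):
    (c1,d1),(c2,d2)=ray("top",a),ray("side",b)
    s=np.linalg.lstsq(np.c_[d1,-d2],c2-c1,rcond=None)[0]
    P,Q=c1+s[0]*d1,c2+s[1]*d2;return (P+Q)/2,np.linalg.norm(P-Q)
def orange(img,amin,box):
    h=cv2.cvtColor(img,cv2.COLOR_RGB2HSV);m=cv2.inRange(h,(6,190,150),(15,255,255))
    x0,y0,x1,y1=box;k=np.zeros_like(m);k[y0:y1,x0:x1]=m[y0:y1,x0:x1]
    n,_,s,c=cv2.connectedComponentsWithStats(k);return [(c[i].round(1).tolist(),int(s[i,4])) for i in range(1,n) if s[i,4]>=amin]
E
python3 - <<'E'
from h import *
t=cv2.imread("pics/top0.png")[...,::-1];s=cv2.imread("pics/side0.png")[...,::-1]
print(orange(t,40,(225,155,400,300)));print(orange(s,30,(255,200,370,265)))
for a,b in [((294,208),(330,226)),((286,239),(307,223)),((343,233),(314,241)),((339,256),(295,239))]: print(tri(a,b))
# crops enlarged for corner reading
c=cv2.resize(t[145:315,215:412],None,fx=4,fy=3.5,interpolation=cv2.INTER_CUBIC)
cv2.imwrite("pics/tc.png",cv2.resize(t[145:315,215:412],(788,600*788//788 if 0 else 680*1)[:2],interpolation=cv2.INTER_CUBIC)[:600,:,::-1]) if 0 else cv2.imwrite("pics/tc.png",cv2.resize(t[150:312,215:412],(690,567),interpolation=cv2.INTER_CUBIC)[...,::-1])
E
```

```text
[]
[([354.6, 219.0], 101), ([307.1, 223.6], 31), ([330.6, 226.5], 31), ([294.3, 240.5], 33), ([313.4, 242.2], 34)]
(array([0.5677595 , 0.0525664 , 0.12843837]), np.float64(0.004132940816632733))
(array([0.48836441, 0.0710663 , 0.13059684]), np.float64(0.0024025268929934013))
(array([ 0.50678671, -0.07129853,  0.1301555 ]), np.float64(0.0009100244579654694))
(array([ 0.44740024, -0.06126074,  0.13205089]), np.float64(0.0007374466477586753))
```

View pics/tc.png

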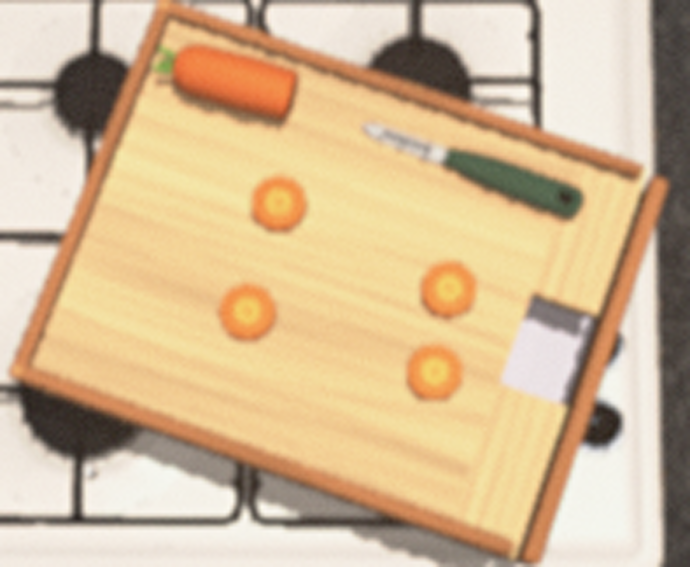

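The crop gives the lip corners (crop px) at (163,5), (641,170), (15,372) and (515,555), the tray front running from (660,182) to (532,562), and the slices at (279,203), (247,312), (448,290) and (435,373).

```bash
cat >> h.py <<'E'
ZF=0.118
def crop(u,v):return (215+u/3.5025,150+v/3.5)
def board():
    q=np.array([plane("top",crop(*c),ZF+.011)[:2] for c in [(163,5),(641,170),(15,372),(515,555)]])
    m=np.array([[.15,.19],[.15,-.19],[-.15,.19],[-.15,-.19]])
    z=q@[1,1j];w=m@[1,1j];zc=z-z.mean();k=(np.conj(w)*zc).sum();a=np.angle(k)
    return z.mean(),a,abs(k)/(abs(w)**2).sum(),np.abs(zc-w*np.exp(1j*a))
c0,yaw,_,_=board()
def tob(p):
    r=(complex(p[0],p[1])-c0)*np.exp(-1j*yaw);return np.round([r.real*1e3,r.imag*1e3],0)
def tow(x,y):
    r=c0+complex(x,y)/1e3*np.exp(1j*yaw);return np.array([r.real,r.imag])
E
python3 - <<'E'
from h import *
print(board(),np.degrees(yaw))
for n,c,z in [("A",(279,203),.012),("B",(247,312),.012),("C",(448,290),.012),("D",(435,373),.012),("front+",(660,184),0),("front-",(532,562),0),("peel tip",(365,128),.009),("peel end",(578,205),.012),("car",(290,115),.02),("car2",(180,80),.02),
 ("n1",(533,295),0),("n2",(502,385),0)]:
    p=plane("top",crop(*c),ZF+z);print(n,p[:2].round(3),tob(p))
for x,y in[(0,-190),(0,-165),(0,190),(0,-300)]:print(x,y,tow(x,y),np.hypot(*tow(x,y)))
E
```

```text
(np.complex128(0.5200455759301816+0.0114866301848053j), np.float64(-0.33577232941362656), np.float64(0.9789476691050821), array([0.00559494, 0.00623359, 0.00566674, 0.00352485])) -19.238337352677192
A [0.57  0.051] [34. 54.]
B [0.489 0.072] [-49.  47.]
C [ 0.507 -0.071] [ 15. -82.]
D [ 0.447 -0.062] [-45. -93.]
front+ [ 0.59  -0.227] [ 144. -202.]
front- [ 0.315 -0.131] [-147. -202.]
peel tip [ 0.627 -0.011] [108.  14.]
peel end [ 0.57  -0.165] [ 106. -150.]
car [0.633 0.044] [96. 68.]
car2 [0.659 0.124] [ 94. 152.]
n1 [ 0.506 -0.133] [  34. -141.]
n2 [ 0.44 -0.11] [ -35. -141.]
0 -190 [ 0.45744087 -0.16790303] 0.48728182255812935
0 -165 [ 0.46567833 -0.14429913] 0.4875228653272439
0 190 [0.58265028 0.19087629] 0.6131191669158137
0 -300 [ 0.42119604 -0.2717602 ] 0.5012581253823142
```

>>> {"op": "apply_moves", "data": {"deltas": [{"fingers": 15,"delta_pos": [0,0,-50],"angular": [0,0,0]},{"fingers": 15,"delta_pos": [0,0,-100],"angular": [0,0,0]},{"fingers": 15,"delta_pos": [-30,30,-125],"angular": [0,0,0]},{"fingers": 15,"delta_pos": [-60,65,-125],"angular": [0,0,0]},{"fingers": 15,"delta_pos": [-90,95,-125],"angular": [0,0,0]},{"fingers": 15,"delta_pos": [-120,127,-125],"angular": [0,0,0]},{"fingers": 15,"delta_pos": [-150,159,-125],"angular": [0,0,-8]},{"fingers": 15,"delta_pos": [-180,190,-125],"angular": [0,0,-16]},{"fingers": 15,"delta_pos": [-210,222,-125],"angular": [0,0,-24]},{"fingers": 15,"delta_pos": [-235,249,-125],"angular": [0,0,-32]}]}}

```text
clock: 1.1
tool_pos: [0.3366, -0.3497, 0.3514]
orientation: [180.0, 0.0, -132.8]
force: [2.0, -0.8, 0.2]
opening: 0.017
gripper_force: 0.0
```

>>> {"op": "apply_moves", "data": {"deltas": [{"fingers": 15,"delta_pos": [-45,12,0],"angular": [0,0,-4]},{"fingers": 15,"delta_pos": [-90,24,0],"angular": [0,0,-8]},{"fingers": 15,"delta_pos": [-135,36,0],"angular": [0,0,-12]},{"fingers": 15,"delta_pos": [-180,48,0],"angular": [0,0,-16]},{"fingers": 15,"delta_pos": [-225,60,0],"angular": [0,0,-20]},{"fingers": 15,"delta_pos": [-270,72,0],"angular": [0,0,-24]},{"fingers": 15,"delta_pos": [-310,82,0],"angular": [0,0,-24]},{"fingers": 15,"delta_pos": [-330,86,0],"angular": [0,0,-24]},{"fingers": 15,"delta_pos": [-330,86,0],"angular": [0,0,-24]}]}}

```text
clock: 2.0
tool_pos: [0.5001, -0.0499, 0.3506]
orientation: [179.9, -0.0, -109.0]
force: [-0.0, 0.4, -0.2]
opening: 0.0151
gripper_force: 0.0
```

Run:
```python
from h import *
o=ctrl.get_obs();print(o["tool_pos"],o["orientation"],o["clock"])
im=ctrl.snapshot("wrist");cv2.imwrite("pics/w1.png",im[...,::-1]);p=ctrl.camera_params("wrist");print(p)
```

```text
[ 0.50011322 -0.04989512  0.35059121] [ 1.79914069e+02 -3.27787938e-02 -1.09009036e+02] 2.0
{'fx': 403.1209452459447, 'fy': 403.1209452459447, 'cx': 320.08018878964333, 'cy': 242.8970904464549, 'mount': array([[-9.98480439e-04,  9.60123951e-01,  2.79572892e-01,
         7.58163207e-02],
       [ 9.99998658e-01,  5.95496534e-04,  1.52635905e-03,
         7.40057611e-04],
       [ 1.29900919e-03,  2.79574041e-01, -9.60123257e-01,
        -1.59750781e-01],
       [ 0.00000000e+00,  0.00000000e+00,  0.00000000e+00,
         1.00000000e+00]])}
```

View pics/w1.png

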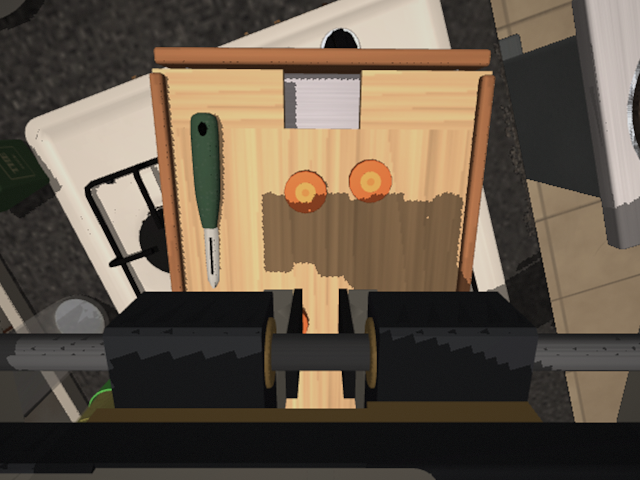

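The wrist view is aligned with the board. The notch blind-end corners are at (284,128) and (360,128), its mouth corners at (284,72) and (360,72), and slices C and D are at (305,190) and (370,180). The tray front spans x 154 to 491 at row 50 to 67.

```bash
cat >> h.py <<'E'
from scipy.spatial.transform import Rotation as R
def wray(uv,o):
    p=ctrl.camera_params("wrist");M=p["mount"];A=R.from_euler("xyz",o["orientation"],degrees=True).as_matrix()
    d=np.array([(uv[0]-p["cx"])/p["fx"],-(uv[1]-p["cy"])/p["fy"],-1.])
    return o["tool_pos"]+A@M[:3,3],A@M[:3,:3]@d
def wplane(uv,z,o):
    c,d=wray(uv,o);return c+d*(z-c[2])/d[2]
E
python3 - <<'E'
from h import *
o=ctrl.get_obs()
for z in (.105,.112,.118):
    f=lambda u,v,h=0:wplane((u,v),z+h,o)
    n=[f(*q) for q in[(284,128),(360,128),(284,72),(360,72)]]
    print(z,"notchw",np.linalg.norm(n[0]-n[1]),"len",np.linalg.norm(n[0]-n[2]),"frontw",np.linalg.norm(f(154,48)-f(491,50)),"th",np.linalg.norm(f(322,48)-f(322,67)))
    d=n[0]-n[1];print(" yaw",np.degrees(np.arctan2(d[1],d[0])), "blind",((n[0]+n[1])/2)[:2])
    print(" C",f(305.5,188,.012)[:2],plane("top",crop(448,290),z+.012)[:2]," D",f(370,179,.012)[:2],plane("top",crop(435,373),z+.012)[:2])
E
```

```text
0.105 notchw 0.07354110008635056 len 0.05025665419779121 frontw 0.3098205788438694 th 0.016133071726904254
 yaw -19.108551287441568 blind [ 0.47308606 -0.119914  ]
 C [ 0.50677307 -0.07192045] [ 0.50921291 -0.07185291]  D [ 0.44458122 -0.05964702] [ 0.44847247 -0.06248349]
0.112 notchw 0.07227192391115714 len 0.049389322215024074 frontw 0.30447367899070465 th 0.01585464632608166
 yaw -19.108551287441543 blind [ 0.47310577 -0.11995764]
 C [ 0.50619427 -0.07281895] [ 0.50786851 -0.07144577]  D [ 0.44510846 -0.0607638 ] [ 0.44748336 -0.06213115]
0.118 notchw 0.07118405861813418 len 0.04864589480122365 frontw 0.2998906219737063 th 0.01561599598251949
 yaw -19.108551287441557 blind [ 0.47312265 -0.11999505]
 C [ 0.50569816 -0.0735891 ] [ 0.50671617 -0.07109678]  D [ 0.44556038 -0.06172103] [ 0.44663554 -0.06182914]
```

>>> {"op": "apply_moves", "data": {"deltas": [{"fingers": 0,"delta_pos": [40,2,30],"angular": [0,0,0]},{"fingers": 0,"delta_pos": [75,2,60],"angular": [0,0,0]},{"fingers": 0,"delta_pos": [100,2,95],"angular": [0,0,0]},{"fingers": 0,"delta_pos": [100,2,135],"angular": [0,0,0]},{"fingers": 0,"delta_pos": [100,2,175],"angular": [0,0,0]},{"fingers": 0,"delta_pos": [100,2,200],"angular": [0,0,0]},{"fingers": 0,"delta_pos": [100,2,215],"angular": [0,0,0]},{"fingers": 0,"delta_pos": [100,2,215],"angular": [0,0,0]}]}}

```text
clock: 2.85
tool_pos: [0.4622, -0.1468, 0.1346]
orientation: [179.8, -0.1, -109.3]
force: [0.2, -0.2, 0.4]
opening: 0.0005
gripper_force: 0.0
```

Run:
```python
from h import *
im=ctrl.snapshot("wrist");cv2.imwrite("pics/w2.png",im[...,::-1])
```

```text
(no output)
```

View pics/w2.png

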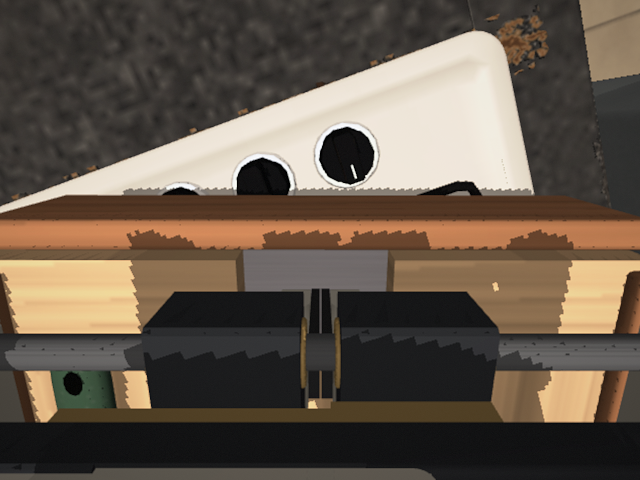

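The fingertips (320,300) sit centred in the notch (columns 243 to 390), so I descend and push.

>>> {"op": "apply_moves", "data": {"deltas": [{"fingers": 0,"delta_pos": [0,0,12],"angular": [0,0,0]},{"fingers": 0,"delta_pos": [0,0,25],"angular": [0,0,0]},{"fingers": 0,"delta_pos": [0,0,37],"angular": [0,0,0]},{"fingers": 0,"delta_pos": [0,0,37],"angular": [0,0,0]},{"fingers": 0,"delta_pos": [10,0,37],"angular": [0,0,0]},{"fingers": 0,"delta_pos": [22,0,37],"angular": [0,0,0]},{"fingers": 0,"delta_pos": [34,0,37],"angular": [0,0,0]}]}}

```text
clock: 3.6
tool_pos: [0.4537, -0.1789, 0.1004]
orientation: [-179.9, 0.0, -109.2]
force: [0.7, 2.3, 0.8]
opening: 0.0004
gripper_force: 1.1
```

Contact with the front, about 2 N as expected. I continue the push.

>>> {"op": "apply_moves", "data": {"deltas": [{"fingers": 0,"delta_pos": [14,0,0],"angular": [0,0,0]},{"fingers": 0,"delta_pos": [28,0,0],"angular": [0,0,0]},{"fingers": 0,"delta_pos": [42,0,0],"angular": [0,0,0]},{"fingers": 0,"delta_pos": [56,0,0],"angular": [0,0,0]},{"fingers": 0,"delta_pos": [70,0,0],"angular": [0,0,0]},{"fingers": 0,"delta_pos": [80,0,0],"angular": [0,0,0]},{"fingers": 0,"delta_pos": [86,0,0],"angular": [0,0,0]},{"fingers": 0,"delta_pos": [86,0,0],"angular": [0,0,0]}]}}

```text
clock: 4.4
tool_pos: [0.4251, -0.2587, 0.0994]
orientation: [180.0, 0.1, -109.3]
force: [1.6, 8.7, 2.1]
opening: 0.0005
gripper_force: 4.5
```

>>> {"op": "apply_moves", "data": {"deltas": [{"fingers": 0,"delta_pos": [-6,0,0],"angular": [0,0,0]},{"fingers": 0,"delta_pos": [-12,0,-45],"angular": [0,0,0]},{"fingers": 20,"delta_pos": [-50,10,-70],"angular": [0,0,0]},{"fingers": 20,"delta_pos": [-97,22,-70],"angular": [0,0,0]},{"fingers": 20,"delta_pos": [-144,34,-70],"angular": [0,0,0]},{"fingers": 20,"delta_pos": [-190,46,-70],"angular": [0,0,0]},{"fingers": 20,"delta_pos": [-229,48,-65],"angular": [0,0,0]},{"fingers": 20,"delta_pos": [-229,48,-40],"angular": [0,0,0]},{"fingers": 20,"delta_pos": [-229,48,-29],"angular": [0,0,0]},{"fingers": 20,"delta_pos": [-229,48,-26],"angular": [0,0,0]}]}}

```text
clock: 5.4
tool_pos: [0.4535, -0.0271, 0.1251]
orientation: [179.8, -0.1, -109.2]
force: [-16.8, 14.4, 34.9]
opening: 0.0199
gripper_force: 17.4
```

Run:
```python
from h import *
o=ctrl.get_obs();print(o["tool_pos"],o["force"],o["opening"])
im=ctrl.snapshot("wrist");cv2.imwrite("pics/w3.png",im[...,::-1])
```

```text
[ 0.45348079 -0.02707246  0.12513913] [-16.80927561  14.36557917  34.94684964] 0.019907630402230196
```

View pics/w3.png

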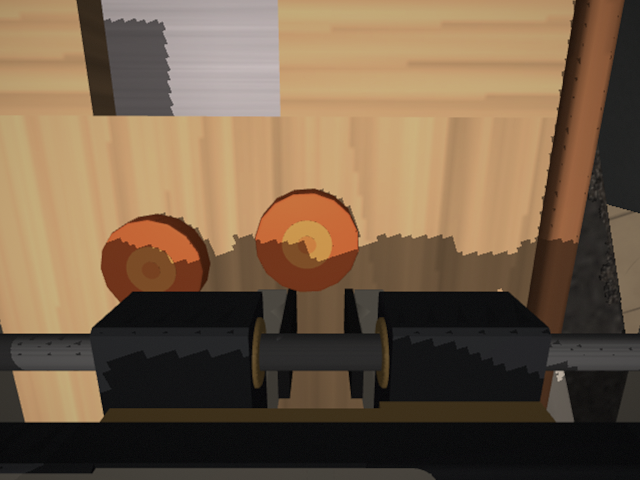

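Slice D at (307,242) lies just ahead of the fingers. The 35 N shows the tips on the board, so the face is near 0.125. I lift 5 mm and sweep.

>>> {"op": "apply_moves", "data": {"deltas": [{"fingers": 20,"delta_pos": [0,0,-5],"angular": [0,0,0]},{"fingers": 20,"delta_pos": [0,-3,-5],"angular": [0,0,0]},{"fingers": 20,"delta_pos": [12,-3,-5],"angular": [0,0,0]},{"fingers": 20,"delta_pos": [24,-2,-5],"angular": [0,0,0]},{"fingers": 20,"delta_pos": [37,1,-5],"angular": [0,0,0]},{"fingers": 20,"delta_pos": [50,4,-5],"angular": [0,0,0]},{"fingers": 20,"delta_pos": [63,7,-5],"angular": [0,0,0]},{"fingers": 20,"delta_pos": [76,10,-5],"angular": [0,0,0]},{"fingers": 20,"delta_pos": [89,10,-5],"angular": [0,0,0]},{"fingers": 20,"delta_pos": [102,10,-5],"angular": [0,0,0]}]}}

```text
clock: 6.45
tool_pos: [0.4116, -0.1213, 0.1307]
orientation: [-180.0, 0.0, -109.2]
force: [0.5, 0.4, -0.4]
opening: 0.0194
gripper_force: 0.1
```

>>> {"op": "apply_moves", "data": {"deltas": [{"fingers": 20,"delta_pos": [13,0,0],"angular": [0,0,0]},{"fingers": 20,"delta_pos": [26,0,0],"angular": [0,0,0]},{"fingers": 20,"delta_pos": [39,0,0],"angular": [0,0,0]},{"fingers": 20,"delta_pos": [52,0,0],"angular": [0,0,0]},{"fingers": 20,"delta_pos": [60,0,0],"angular": [0,0,0]},{"fingers": 20,"delta_pos": [60,0,0],"angular": [0,0,0]}]}}

```text
clock: 7.05
tool_pos: [0.3919, -0.1779, 0.1304]
orientation: [180.0, -0.0, -109.3]
force: [-0.1, -0.5, -0.4]
opening: 0.0203
gripper_force: 0.0
```

Run:
```python
from h import *
o=ctrl.get_obs();print(o["tool_pos"],o["force"])
im=ctrl.snapshot("wrist");cv2.imwrite("pics/w4.png",im[...,::-1])
```

```text
[ 0.39186283 -0.17787779  0.13042936] [-0.11062825 -0.49160123 -0.35699467]
```

View pics/w4.png

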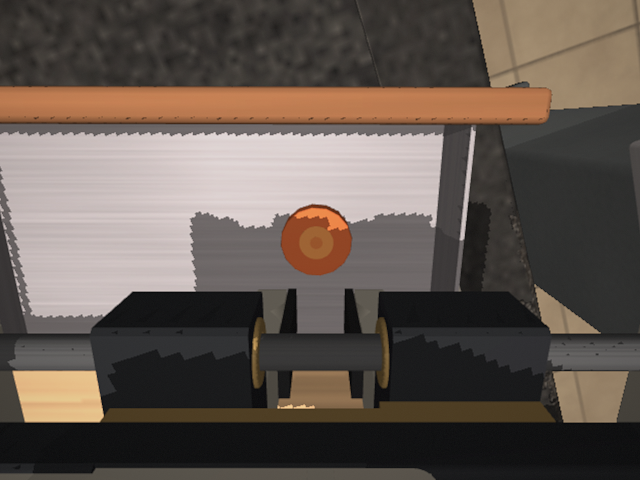

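Slice D lies in the tray at (316,240). Next is C.

>>> {"op": "apply_moves", "data": {"deltas": [{"fingers": 20,"delta_pos": [0,0,-35],"angular": [0,0,0]},{"fingers": 20,"delta_pos": [-45,-18,-35],"angular": [0,0,0]},{"fingers": 20,"delta_pos": [-90,-37,-35],"angular": [0,0,0]},{"fingers": 20,"delta_pos": [-135,-57,-35],"angular": [0,0,0]},{"fingers": 20,"delta_pos": [-173,-73,-35],"angular": [0,0,0]},{"fingers": 20,"delta_pos": [-173,-73,-18],"angular": [0,0,0]},{"fingers": 20,"delta_pos": [-173,-73,0],"angular": [0,0,0]},{"fingers": 20,"delta_pos": [-173,-73,0],"angular": [0,0,0]}]}}

```text
clock: 7.9
tool_pos: [0.5166, -0.037, 0.1282]
orientation: [179.8, -0.1, -109.1]
force: [-0.2, 0.2, 0.2]
opening: 0.0203
gripper_force: 0.0
```

>>> {"op": "apply_moves", "data": {"deltas": [{"fingers": 20,"delta_pos": [12,0,0],"angular": [0,0,0]},{"fingers": 20,"delta_pos": [24,0,0],"angular": [0,0,0]},{"fingers": 20,"delta_pos": [37,4,0],"angular": [0,0,0]},{"fingers": 20,"delta_pos": [50,8,0],"angular": [0,0,0]},{"fingers": 20,"delta_pos": [63,12,0],"angular": [0,0,0]},{"fingers": 20,"delta_pos": [76,12,0],"angular": [0,0,0]},{"fingers": 20,"delta_pos": [89,12,0],"angular": [0,0,0]},{"fingers": 20,"delta_pos": [102,12,0],"angular": [0,0,0]},{"fingers": 20,"delta_pos": [115,12,0],"angular": [0,0,0]},{"fingers": 20,"delta_pos": [128,12,0],"angular": [0,0,0]}]}}

```text
clock: 8.9
tool_pos: [0.4643, -0.1556, 0.1305]
orientation: [180.0, -0.0, -109.2]
force: [0.6, 0.6, -0.7]
opening: 0.02
gripper_force: 0.0
```

>>> {"op": "apply_moves", "data": {"deltas": [{"fingers": 20,"delta_pos": [13,0,0],"angular": [0,0,0]},{"fingers": 20,"delta_pos": [26,0,0],"angular": [0,0,0]},{"fingers": 20,"delta_pos": [39,0,0],"angular": [0,0,0]},{"fingers": 20,"delta_pos": [39,0,-30],"angular": [0,0,0]},{"fingers": 20,"delta_pos": [39,0,-60],"angular": [0,0,0]},{"fingers": 20,"delta_pos": [39,0,-60],"angular": [0,0,0]}]}}

```text
clock: 9.5
tool_pos: [0.4541, -0.1925, 0.1945]
orientation: [-179.6, 0.0, -109.2]
force: [0.1, 0.4, -0.4]
opening: 0.0201
gripper_force: 0.0
```

```bash
cat >> h.py <<'E'
def worange():
    im=ctrl.snapshot("wrist");h=cv2.cvtColor(im,cv2.COLOR_RGB2HSV);m=cv2.inRange(h,(4,170,60),(16,255,255))
    n,_,s,c=cv2.connectedComponentsWithStats(m);return im,[(c[i].round().tolist(),s[i].tolist()) for i in range(1,n) if s[i,4]>200]
E
python3 - <<'E'
from h import *
o=ctrl.get_obs();print(o["tool_pos"],o["force"])
im,l=worange();print(l);cv2.imwrite("pics/w5.png",im[...,::-1])
E
```

```text
[ 0.45407974 -0.19251283  0.19446999] [ 0.12787663  0.41552047 -0.44006486]
[([407.0, 207.0], [379, 179, 57, 56, 2172]), ([321.0, 273.0], [296, 248, 52, 52, 2147])]
```

View pics/w5.png

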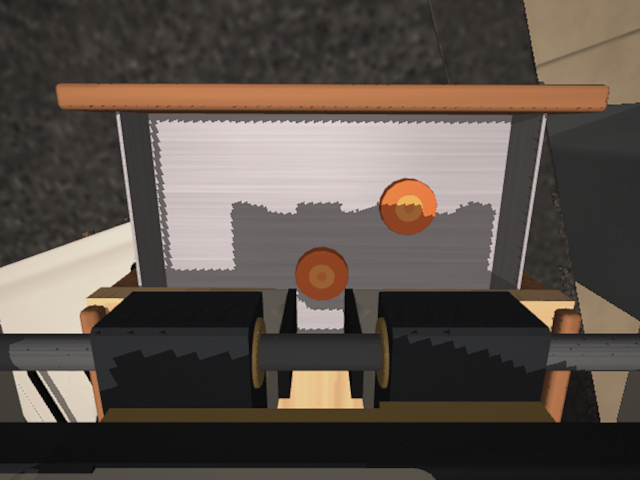

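Slices D (407,207) and C (321,273) lie flat in the tray. Now A.

>>> {"op": "apply_moves", "data": {"deltas": [{"fingers": 16,"delta_pos": [-45,-4,0],"angular": [0,0,0]},{"fingers": 16,"delta_pos": [-90,-8,0],"angular": [0,0,0]},{"fingers": 16,"delta_pos": [-135,-12,0],"angular": [0,0,0]},{"fingers": 16,"delta_pos": [-180,-16,0],"angular": [0,0,0]},{"fingers": 16,"delta_pos": [-225,-20,0],"angular": [0,0,0]},{"fingers": 16,"delta_pos": [-270,-24,0],"angular": [0,0,0]},{"fingers": 16,"delta_pos": [-303,-26,0],"angular": [0,0,0]},{"fingers": 16,"delta_pos": [-303,-26,20],"angular": [0,0,0]},{"fingers": 16,"delta_pos": [-303,-26,30],"angular": [0,0,0]},{"fingers": 16,"delta_pos": [-303,-26,30],"angular": [0,0,0]}]}}

```text
clock: 10.55
tool_pos: [0.5743, 0.0853, 0.158]
orientation: [179.8, -0.2, -109.2]
force: [0.1, -1.5, -0.2]
opening: 0.0158
gripper_force: 0.0
```

Run:
```python
from h import *
o=ctrl.get_obs();print(o["tool_pos"],o["force"])
im,l=worange();print(l);cv2.imwrite("pics/w6.png",im[...,::-1])
for c,s in l:
    p=wplane(c,.135,o);d=p-[.465,-.1436,.1];print("board",.945*d[0]-.327*d[1],.327*d[0]+.945*d[1]-.165)
```

```text
[0.57429    0.08534756 0.15803162] [ 0.11322305 -1.53712024 -0.19538846]
[([482.0, 207.0], [438, 165, 91, 87, 4840]), ([306.0, 222.0], [264, 179, 86, 86, 4901]), ([137.0, 281.0], [94, 255, 96, 72, 3745])]
board -0.04686943519026322 0.04748662994336747
board 0.03436139250248735 0.054302964933719694
board 0.11669693110132981 0.08336741488965668
```

View pics/w6.png

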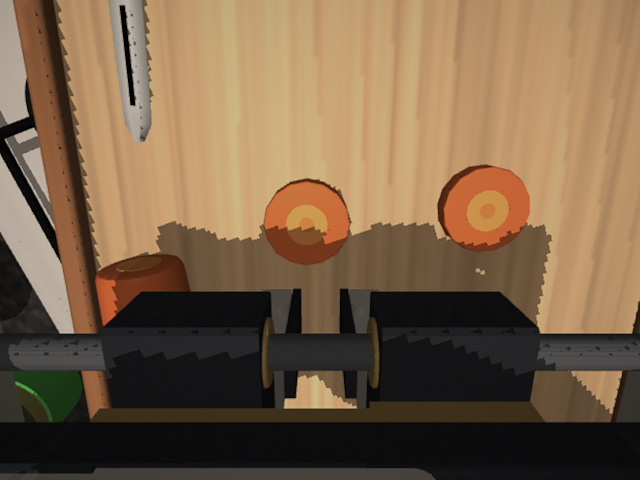

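A is at (306,222), about 5 mm left of the finger centre, with B at (482,207). The carrot end (140,285) is clear of the fingers, so I lower and sweep A toward the notch.

>>> {"op": "apply_moves", "data": {"deltas": [{"fingers": 16,"delta_pos": [0,-5,15],"angular": [0,0,0]},{"fingers": 16,"delta_pos": [0,-5,27],"angular": [0,0,0]},{"fingers": 16,"delta_pos": [0,-5,27],"angular": [0,0,0]},{"fingers": 16,"delta_pos": [13,-5,27],"angular": [0,0,0]},{"fingers": 16,"delta_pos": [26,-4,27],"angular": [0,0,0]},{"fingers": 16,"delta_pos": [39,-2,27],"angular": [0,0,0]},{"fingers": 16,"delta_pos": [52,0,27],"angular": [0,0,0]},{"fingers": 16,"delta_pos": [65,2,27],"angular": [0,0,0]},{"fingers": 16,"delta_pos": [78,4,27],"angular": [0,0,0]},{"fingers": 16,"delta_pos": [91,6,27],"angular": [0,0,0]}]}}

```text
clock: 11.6
tool_pos: [0.5398, 0.0013, 0.1337]
orientation: [-180.0, 0.0, -109.2]
force: [-0.1, 0.6, -0.7]
opening: 0.0163
gripper_force: 0.0
```

>>> {"op": "apply_moves", "data": {"deltas": [{"fingers": 16,"delta_pos": [13,2,0],"angular": [0,0,0]},{"fingers": 16,"delta_pos": [26,4,0],"angular": [0,0,0]},{"fingers": 16,"delta_pos": [39,7,0],"angular": [0,0,0]},{"fingers": 16,"delta_pos": [52,10,0],"angular": [0,0,0]},{"fingers": 16,"delta_pos": [65,13,0],"angular": [0,0,0]},{"fingers": 16,"delta_pos": [78,16,0],"angular": [0,0,0]},{"fingers": 16,"delta_pos": [91,19,0],"angular": [0,0,0]},{"fingers": 16,"delta_pos": [104,20,0],"angular": [0,0,0]},{"fingers": 16,"delta_pos": [117,20,0],"angular": [0,0,0]},{"fingers": 16,"delta_pos": [130,20,0],"angular": [0,0,0]}]}}

```text
clock: 12.6
tool_pos: [0.4786, -0.1149, 0.1336]
orientation: [-180.0, 0.0, -109.2]
force: [0.4, -0.4, 0.3]
opening: 0.0161
gripper_force: 0.0
```

>>> {"op": "apply_moves", "data": {"deltas": [{"fingers": 16,"delta_pos": [13,0,0],"angular": [0,0,0]},{"fingers": 16,"delta_pos": [26,0,0],"angular": [0,0,0]},{"fingers": 16,"delta_pos": [39,0,0],"angular": [0,0,0]},{"fingers": 16,"delta_pos": [52,0,0],"angular": [0,0,0]},{"fingers": 16,"delta_pos": [65,0,0],"angular": [0,0,0]},{"fingers": 16,"delta_pos": [78,0,0],"angular": [0,0,0]},{"fingers": 16,"delta_pos": [78,0,-35],"angular": [0,0,0]},{"fingers": 16,"delta_pos": [78,0,-65],"angular": [0,0,0]},{"fingers": 16,"delta_pos": [78,0,-65],"angular": [0,0,0]}]}}

```text
clock: 13.5
tool_pos: [0.4554, -0.1887, 0.2026]
orientation: [-179.6, 0.1, -109.2]
force: [-0.3, 0.1, 0.6]
opening: 0.0159
gripper_force: 0.0
```

Run:
```python
from h import *
o=ctrl.get_obs();print(o["tool_pos"],o["force"])
im,l=worange();print(l);cv2.imwrite("pics/w7.png",im[...,::-1])
```

```text
[ 0.45542521 -0.18871283  0.20262396] [-0.33536148  0.09227536  0.60387143]
[([405.0, 199.0], [378, 172, 56, 54, 1909]), ([322.0, 276.0], [296, 239, 54, 77, 3110])]
```

>>> {"op": "apply_moves", "data": {"deltas": [{"fingers": 18,"delta_pos": [-48,8,0],"angular": [0,0,0]},{"fingers": 18,"delta_pos": [-96,17,0],"angular": [0,0,0]},{"fingers": 18,"delta_pos": [-144,26,0],"angular": [0,0,0]},{"fingers": 18,"delta_pos": [-192,35,0],"angular": [0,0,0]},{"fingers": 18,"delta_pos": [-240,44,0],"angular": [0,0,0]},{"fingers": 18,"delta_pos": [-280,54,10],"angular": [0,0,0]},{"fingers": 18,"delta_pos": [-293,54,40],"angular": [0,0,0]},{"fingers": 18,"delta_pos": [-293,54,60],"angular": [0,0,0]},{"fingers": 18,"delta_pos": [-293,54,70],"angular": [0,0,0]},{"fingers": 18,"delta_pos": [-293,54,70],"angular": [0,0,0]}]}}

```text
clock: 14.55
tool_pos: [0.4977, 0.1062, 0.1271]
orientation: [179.9, -0.1, -109.2]
force: [-0.6, -0.4, 1.1]
opening: 0.0179
gripper_force: 0.0
```

Run:
```python
from h import *
o=ctrl.get_obs();print(o["tool_pos"],o["force"])
im,l=worange();print(l);cv2.imwrite("pics/w8.png",im[...,::-1])
for q in ([(l[i][0]) for i in range(len(l))]+[None]):
    p=wplane(q,.135,o) if q else o["tool_pos"];d=p-[.465,-.1436,.1];print("board",.945*d[0]-.327*d[1],.327*d[0]+.945*d[1]-.165)
```

```text
[0.49766362 0.1062087  0.12712184] [-0.61023569 -0.42884157  1.09675492]
[([311.0, 237.0], [260, 186, 103, 102, 6907])]
board -0.047805545854172196 0.047787628600819226
board -0.05082032027586157 0.08175022407931654
```

>>> {"op": "apply_moves", "data": {"deltas": [{"fingers": 18,"delta_pos": [0,-3,-3],"angular": [0,0,0]},{"fingers": 18,"delta_pos": [13,-3,-3],"angular": [0,0,0]},{"fingers": 18,"delta_pos": [26,-2,-3],"angular": [0,0,0]},{"fingers": 18,"delta_pos": [39,0,-3],"angular": [0,0,0]},{"fingers": 18,"delta_pos": [52,2,-3],"angular": [0,0,0]},{"fingers": 18,"delta_pos": [65,4,-3],"angular": [0,0,0]},{"fingers": 18,"delta_pos": [78,6,-3],"angular": [0,0,0]},{"fingers": 18,"delta_pos": [91,8,-3],"angular": [0,0,0]},{"fingers": 18,"delta_pos": [104,10,-3],"angular": [0,0,0]},{"fingers": 18,"delta_pos": [117,12,-3],"angular": [0,0,0]}]}}

```text
clock: 15.6
tool_pos: [0.4481, -0.0006, 0.1316]
orientation: [-180.0, 0.0, -109.2]
force: [-0.2, -0.2, 1.8]
opening: 0.018
gripper_force: 0.3
```

>>> {"op": "apply_moves", "data": {"deltas": [{"fingers": 18,"delta_pos": [13,2,0],"angular": [0,0,0]},{"fingers": 18,"delta_pos": [26,4,0],"angular": [0,0,0]},{"fingers": 18,"delta_pos": [39,6,0],"angular": [0,0,0]},{"fingers": 18,"delta_pos": [52,8,0],"angular": [0,0,0]},{"fingers": 18,"delta_pos": [65,9,0],"angular": [0,0,0]},{"fingers": 18,"delta_pos": [78,9,0],"angular": [0,0,0]},{"fingers": 18,"delta_pos": [91,9,0],"angular": [0,0,0]},{"fingers": 18,"delta_pos": [104,9,0],"angular": [0,0,0]},{"fingers": 18,"delta_pos": [117,9,0],"angular": [0,0,0]},{"fingers": 18,"delta_pos": [128,9,0],"angular": [0,0,0]}]}}

```text
clock: 16.6
tool_pos: [0.3977, -0.1186, 0.1315]
orientation: [180.0, -0.0, -109.2]
force: [0.7, 0.5, -0.3]
opening: 0.0182
gripper_force: 0.2
```

>>> {"op": "apply_moves", "data": {"deltas": [{"fingers": 18,"delta_pos": [12,0,0],"angular": [0,0,0]},{"fingers": 18,"delta_pos": [24,0,0],"angular": [0,0,0]},{"fingers": 18,"delta_pos": [36,0,0],"angular": [0,0,0]},{"fingers": 18,"delta_pos": [48,0,0],"angular": [0,0,0]},{"fingers": 18,"delta_pos": [52,0,0],"angular": [0,0,0]},{"fingers": 18,"delta_pos": [45,0,-35],"angular": [0,0,0]},{"fingers": 18,"delta_pos": [20,-25,-75],"angular": [0,0,0]},{"fingers": 18,"delta_pos": [-10,-50,-115],"angular": [0,0,0]},{"fingers": 18,"delta_pos": [-10,-72,-120],"angular": [0,0,0]},{"fingers": 18,"delta_pos": [-10,-72,-120],"angular": [0,0,0]}]}}

```text
clock: 17.6
tool_pos: [0.4732, -0.1316, 0.2534]
orientation: [-179.8, 0.0, -109.1]
force: [-0.7, -0.2, -0.5]
opening: 0.018
gripper_force: 0.0
```

Run:
```python
from h import *
o=ctrl.get_obs();print(o["tool_pos"],o["force"])
im,l=worange();print(l);cv2.imwrite("pics/w9.png",im[...,::-1])
```

```text
[ 0.47317238 -0.13159964  0.25337276] [-0.74608276 -0.16306861 -0.53038982]
[([409.0, 124.0], [370, 89, 74, 69, 2926]), ([320.0, 189.0], [296, 155, 49, 68, 2308])]
```

View pics/w9.png

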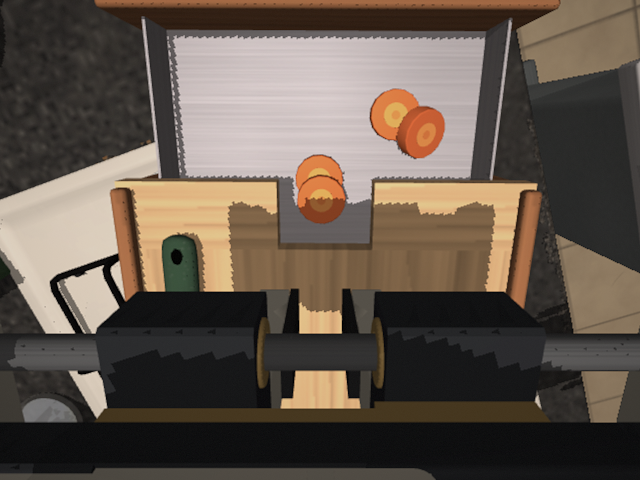

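All four slices are in the tray: B and D near (409,124), A and C near (320,189), both pairs low. I go round outside the front and push it home.

>>> {"op": "apply_moves", "data": {"deltas": [{"fingers": 0,"delta_pos": [45,4,0],"angular": [0,0,0]},{"fingers": 0,"delta_pos": [90,4,0],"angular": [0,0,0]},{"fingers": 0,"delta_pos": [135,4,0],"angular": [0,0,0]},{"fingers": 0,"delta_pos": [180,4,0],"angular": [0,0,0]},{"fingers": 0,"delta_pos": [198,4,20],"angular": [0,0,0]},{"fingers": 0,"delta_pos": [198,4,65],"angular": [0,0,0]},{"fingers": 0,"delta_pos": [198,4,110],"angular": [0,0,0]},{"fingers": 0,"delta_pos": [198,4,145],"angular": [0,0,0]},{"fingers": 0,"delta_pos": [198,4,158],"angular": [0,0,0]},{"fingers": 0,"delta_pos": [198,4,158],"angular": [0,0,0]}]}}

```text
clock: 18.65
tool_pos: [0.3977, -0.3166, 0.0908]
orientation: [179.6, 0.0, -109.2]
force: [-0.8, 1.1, 0.1]
opening: 0.0005
gripper_force: 0.0
```

>>> {"op": "apply_moves", "data": {"deltas": [{"fingers": 0,"delta_pos": [-10,0,0],"angular": [0,0,0]},{"fingers": 0,"delta_pos": [-20,0,0],"angular": [0,0,0]},{"fingers": 0,"delta_pos": [-30,0,0],"angular": [0,0,0]},{"fingers": 0,"delta_pos": [-40,0,0],"angular": [0,0,0]},{"fingers": 0,"delta_pos": [-50,0,0],"angular": [0,0,0]},{"fingers": 0,"delta_pos": [-60,0,0],"angular": [0,0,0]},{"fingers": 0,"delta_pos": [-70,0,0],"angular": [0,0,0]}]}}

```text
clock: 19.35
tool_pos: [0.4242, -0.2506, 0.0939]
orientation: [-180.0, 0.0, -109.2]
force: [0.4, -2.1, 0.9]
opening: 0.0006
gripper_force: 1.0
```

>>> {"op": "apply_moves", "data": {"deltas": [{"fingers": 0,"delta_pos": [-10,0,0],"angular": [0,0,0]},{"fingers": 0,"delta_pos": [-20,0,0],"angular": [0,0,0]},{"fingers": 0,"delta_pos": [-30,0,0],"angular": [0,0,0]},{"fingers": 0,"delta_pos": [-40,0,0],"angular": [0,0,0]},{"fingers": 0,"delta_pos": [-49,0,0],"angular": [0,0,0]},{"fingers": 0,"delta_pos": [-56,0,0],"angular": [0,0,0]},{"fingers": 0,"delta_pos": [-60,0,0],"angular": [0,0,0]},{"fingers": 0,"delta_pos": [-60,0,0],"angular": [0,0,0]}]}}

```text
clock: 20.15
tool_pos: [0.4431, -0.1941, 0.0933]
orientation: [180.0, 0.0, -109.1]
force: [-0.5, -0.3, 0.8]
opening: 0.0005
gripper_force: 0.0
```

>>> {"op": "apply_moves", "data": {"deltas": [{"fingers": 0,"delta_pos": [-2,0,0],"angular": [0,0,0]},{"fingers": 0,"delta_pos": [-4,0,0],"angular": [0,0,0]},{"fingers": 0,"delta_pos": [-6,0,0],"angular": [0,0,0]},{"fingers": 0,"delta_pos": [-6,0,0],"angular": [0,0,0]}]}}

```text
clock: 20.55
tool_pos: [0.445, -0.1889, 0.0934]
orientation: [180.0, -0.0, -109.2]
force: [-0.3, -0.8, 0.2]
opening: 0.0006
gripper_force: 0.3
```

>>> {"op": "apply_moves", "data": {"deltas": [{"fingers": 0,"delta_pos": [-2,0,0],"angular": [0,0,0]},{"fingers": 0,"delta_pos": [-3,0,0],"angular": [0,0,0]},{"fingers": 0,"delta_pos": [-3,0,0],"angular": [0,0,0]}]}}

```text
clock: 20.85
tool_pos: [0.4455, -0.1876, 0.0935]
orientation: [179.9, -0.1, -109.2]
force: [-1.7, -12.2, -2.3]
opening: -0.0002
gripper_force: 6.1
```

>>> {"op": "apply_moves", "data": {"deltas": [{"fingers": 0,"delta_pos": [-1,0,0],"angular": [0,0,0]},{"fingers": 0,"delta_pos": [-2,0,0],"angular": [0,0,0]},{"fingers": 0,"delta_pos": [-2,0,0],"angular": [0,0,0]}]}}

```text
clock: 21.15
tool_pos: [0.4455, -0.1875, 0.0935]
orientation: [179.9, -0.3, -109.2]
force: [-1.7, -26.2, -3.8]
opening: 0.0006
gripper_force: 12.6
```

The tray is at its stop: force rises without motion, and the position matches home. I retreat.

>>> {"op": "apply_moves", "data": {"deltas": [{"fingers": 0,"delta_pos": [10,0,0],"angular": [0,0,0]},{"fingers": 0,"delta_pos": [35,0,0],"angular": [0,0,0]},{"fingers": 0,"delta_pos": [50,0,-30],"angular": [0,0,0]},{"fingers": 0,"delta_pos": [50,0,-80],"angular": [0,0,0]},{"fingers": 0,"delta_pos": [30,0,-125],"angular": [0,0,0]},{"fingers": 0,"delta_pos": [-10,0,-150],"angular": [0,0,0]},{"fingers": 0,"delta_pos": [-50,0,-160],"angular": [0,0,0]},{"fingers": 0,"delta_pos": [-50,0,-160],"angular": [0,0,0]},{"fingers": 0,"delta_pos": [-50,0,-160],"angular": [0,0,0]}]}}

```text
clock: 22.05
tool_pos: [0.4637, -0.1361, 0.2538]
orientation: [-180.0, 0.0, -109.0]
force: [0.1, 0.5, -0.7]
opening: 0.0003
gripper_force: 0.0
```

Run:
```python
from h import *
o=ctrl.get_obs();print(o["tool_pos"],o["force"])
im,l=worange();print(l)
# gap: front inner edge vs. board end, column profile at x away from notch
h=cv2.cvtColor(im,cv2.COLOR_RGB2HSV);print([(r,*h[r,430].tolist()) for r in range(20,180,4)])
```

```text
[ 0.46369861 -0.13610972  0.25384764] [ 0.05858251  0.50665624 -0.69271553]
[]
[(20, 11, 36, 56), (24, 13, 34, 52), (28, 15, 31, 50), (32, 20, 28, 54), (36, 15, 35, 58), (40, 11, 33, 61), (44, 15, 32, 63), (48, 20, 30, 232), (52, 19, 26, 234), (56, 18, 24, 236), (60, 17, 23, 237), (64, 19, 23, 237), (68, 20, 30, 228), (72, 20, 29, 229), (76, 18, 25, 235), (80, 17, 22, 239), (84, 21, 20, 240), (88, 20, 19, 240), (92, 20, 19, 240), (96, 20, 19, 240), (100, 20, 19, 240), (104, 20, 19, 240), (108, 20, 19, 240), (112, 19, 20, 241), (116, 19, 20, 241), (120, 20, 21, 241), (124, 18, 21, 241), (128, 17, 20, 241), (132, 18, 21, 241), (136, 18, 21, 241), (140, 19, 20, 241), (144, 18, 21, 241), (148, 17, 21, 241), (152, 17, 22, 242), (156, 17, 34, 235), (160, 10, 48, 16), (164, 13, 74, 24), (168, 12, 145, 79), (172, 11, 145, 79), (176, 12, 146, 189)]
```

```bash
python3 -c "
from plant import ctrl
print(ctrl.close_job())"
```

```text
the job is handed in; nothing more can be done
None
```

I swept all four carrot slices into the tray, pushed it home to its stop, and handed the job in at about 22 s; no verdict came back, and I have no close-up of the slices after the tray was closed.

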